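# Weigh a horseshoe on the farrier's balance

## Robot

A 6-joint arm with a two-finger parallel gripper is mounted at the origin on the work surface. World frame = base frame: x ahead of the robot, y to its left, z up, the work surface at z = 0. Lengths are in mm, angles in rad, forces in N, time in s.
With the tool pointing down it reaches from about 300 to 775 mm from the base axis. Payload 14.6 kg.
Tool frame: the origin (TCP) lies at the very end of the fingers, on their centre line; the grasp point (between the pads) lies 19 mm behind it (manip.grip_point_offset is the distance from the TCP to the grasp point, in mm); z points along the fingers, y is the line along which they close (so a half turn about z gives the same grasp; the last joint's range is limited). The gripper opens to 94 mm and grips with 3 to 60 N. Pads are 16 mm wide; open, the fingers measure 119 mm over their backs; the gripper's body (75 mm by 177 mm) begins 78 mm behind the grasp point.
Start: joints at [1.215, 0.3, 1.521, -0, 1.321, -0.067], TCP at [156.639, 527.213, 205.446] pointing down, gripper open.
Joint ranges: [-3.03, 3.03], [-0.79, 2.21], [0.23, 2.52], [-1.04, 4.18], [0, 3.07], [-2.55, 2.55]. Speed limits (rad/s): [2.22, 2.22, 2.57, 3.14, 3.14, 3.14].

## Interface

Orientations are given as [roll, pitch, yaw] about the fixed x, y, z axes, in that order (R = Rz(yaw) Ry(pitch) Rx(roll)).
In Python, from cell import telemetry, eyes, manip gives the robot as it stands.
- The arm moves only by the tool play_rows, never from a script. Its arguments are lists of equal length, an entry for each row: "translation": the shift along the world's x, y, z in m, a list of three; "yaw": the turn about the world's z in rad. A call has 1 to 12 rows; each row is the pose to reach, as a shift and turn from the pose commanded when the call began; what a row does not reach only later rows make up. A row lasts 1/8 s, in which the tool goes at most 62.5 mm and 10.7 degrees, less where a joint would pass 70% of its speed; a pose out of reach is approached as far as the arm can. A call with a gripper value outside its range is refused whole. "hand" is the opening, from 0 (shut) to 1 (fully open), set as the call begins (left out, the last holds). The fingers move at their own pace and stop on an object; "force" is the grip in N (left out, the last holds). Time passes only in rows, so rows that repeat a pose let the fingers close. It gives the time, the measured TCP pose, the force, the opening and the grip force at its end, in the units of the state.
- telemetry.read_state(): the state, without advancing time (a new reading comes with each control period).
- eyes.camera(name): name is "side" or "top" or "wrist"; returns a dict with "pixels" (420x560x3 uint8, red, green, blue), "fx", "fy", "cx", "cy" (pixels), "dist_coeffs" ([k1, k2, p1, p2, k3] as OpenCV has them; the pictures are not rectified), "cam_to_world" (4x4, takes a point from camera to world coordinates); the wrist camera has in their place "T_tool_cam" (4x4, takes a point from camera to tool coordinates, whose origin is the TCP and whose axes are the flange's). Camera axes: x right, y up, looking along -z (the intrinsics and any distortion apply to the point x, -y, -z); pixel columns grow to the right and rows downward; lengths in mm; the calibration is good to about 2 mm. A picture is of the moment at which its call begins: read the wrist's pose just before it. There is no depth.
- manip.sign_off(): hands the job in; it is judged then, once.
The state is a dict: "clock": time; "joints": joint angles; "qd": joint speeds; "effort": joint torques, N m; "eef_pos": TCP position; "eef_rot": TCP orientation; "wrist_force": force on the tool from outside, world axes, zero at the start; "moment": the same for the moment, N m; "finger_gap": finger opening in mm; "finger_force": force on a finger pad.
Only numpy, scipy, OpenCV 4.12 (cv2) and the standard library are available. Lean on these libraries where they do the work, as an engineer would, in place of code of your own. Each camera call takes 0.05 s, during which the arm holds its last target. There are 200 camera calls.

## Task

Weigh the horseshoe that lies in the galvanised bin: thread the right two of the three iron weights, one at a time, over the spindle of the balance's pan, fully down one upon the other, so that the beam comes to rest level with nothing touching it. Feel for the spindle and seat the weights gently, never pressing or knocking the balance hard; leave the third weight standing on the bench, do not touch the shoe, and do not disturb the other things.

Things in the scene. Friction and masses are not known exactly. Their poses are not given: they have to be found in the camera images.
- balance: Grey counter balance fixed to the bench, base 130 x 400 x 30 mm, placed and turned (up to 0.25 rad) differently each time. Origin: centre of the base's underside, z up. The beam runs along its y axis: the round weight pan stands over the -y end, the galvanised bin (170 x 155 mm, 50 mm deep) over the +y end. A linkage keeps pan and bin upright and level as the beam swings.
- pivot (a point): Beam pivot, 88 mm above the bench, in the middle of the balance; 160 mm from it to each end of the beam. Above it a needle on the beam (tip 200 mm high) stands upright, by a fixed index, when the beam is level.
- beam (a joint): Beam angle (rad): 0 level, positive with bin down and pan up, stops at -0.2 and +0.2. Sprung and damped, settles in 1 s: level when empty, 0.020 rad off per 100 g that bin load exceeds pan load (times the cosine of the angle). Pressed by hand the pan yields, at about 0.3 N per mm, until the stop. Starts at 0.11 to 0.17. Touch it slower than 20 mm/s: it feels like 2 kg.
- pan_top (a point): Centre of the weight pan's flat top, a steel disc 100 mm in diameter, 118 mm above the bench when the beam is level and 1.6 mm higher per +0.01 rad; z up, axes as the balance's. It rides on the beam's end, so it swings along an arc of 160 mm radius about the pivot.
- slot (a point): Same point as pan_top: middle of a slot along x in the pan. A smooth upright steel spindle, 14 mm in diameter, rises 75 mm above the pan; flat end, 1 mm chamfer. It stands anywhere from -13 to +13 mm from this point along x (not off along y), different each time and not measured: find it by feel or eye. It is stiff in the slot: a side push over about 4 N shifts it.
- bin_floor (a point): Centre of the bin's inner floor, z up.
- shoe: Forged steel horseshoe, about 125 x 115 mm and 10 mm thick, lying flat in the bin; its mass is not known (560 to 840 g). Origin: underside, middle of the curve.
- slate: Fixed slate slab 260 x 310 mm, 14 mm thick, on which the weights and the glass weight stand. Origin: centre of its underside.
- weight_large: Largest of three plain dark iron weights, 450 g: round flange 65 mm in diameter, 16 mm thick, with a round neck 30 mm in diameter and 16 mm tall on top (32 mm overall; grip it by the neck) and a plain 16 mm hole right through. Starts flange down on the slate; which weight stands where varies. Origin: centre of the underside, z up.
- weight_medium: Middle one of three plain dark iron weights, 350 g: round flange 57 mm in diameter, 16 mm thick, with a round neck 30 mm in diameter and 16 mm tall on top (32 mm overall; grip it by the neck) and a plain 16 mm hole right through. Starts flange down on the slate; which weight stands where varies. Origin: centre of the underside, z up.
- weight_small: Smallest of three plain dark iron weights, 250 g: round flange 47 mm in diameter, 16 mm thick, with a round neck 30 mm in diameter and 16 mm tall on top (32 mm overall; grip it by the neck) and a plain 16 mm hole right through. Starts flange down on the slate; which weight stands where varies. Origin: centre of the underside, z up.
- glass_weight: Bystander: rounded green glass weight, 60 mm wide, 40 mm high, on the slate. Origin: centre of underside.
- creaser: Bystander: black steel creaser lying on the bench, 195 mm long along its x, 34 mm wide, 16 mm high.
- hammer_handle: Bystander: hickory hammer handle with brass bands, 280 mm long along its x, 30 mm wide, 23 mm high.
- fuller: Bystander: iron fuller with wooden shaft, 230 mm long along its x, the head 50 x 40 mm and 35 mm high at the origin.
- rasp: Bystander: hoof rasp with wooden grip, 370 mm long along its x, 42 mm wide, 22 mm high.
- nail_tin: Bystander: open tin of nails 90 x 70 mm, 35 mm high. Origin: centre of underside.
There are look-alikes about, which are no part of the job. What is shaped like the weight_medium but blue or orange is not meant. What is shaped like the weight_large but red is not meant.

How it is judged (in metres and radians):
On the way, in this order (a step that is already met when the one before it is completed fails the run):
1. a first weight is threaded on the spindle, flat down on the pan, and let go (((horizontal distance between weight_large and pan_top below 0.018 m and z of weight_large in the frame of pan_top below 0.004 m and angle between weight_large's own z axis and vertical below 0.1 rad and contact force between weight_large and the fingers below 0.05 N) or (horizontal distance between weight_medium and pan_top below 0.018 m and z of weight_medium in the frame of pan_top below 0.004 m and angle between weight_medium's own z axis and vertical below 0.1 rad and contact force between weight_medium and the fingers below 0.05 N) or (horizontal distance between weight_small and pan_top below 0.018 m and z of weight_small in the frame of pan_top below 0.004 m and angle between weight_small's own z axis and vertical below 0.1 rad and contact force between weight_small and the fingers below 0.05 N))), for 0.2 s.
2. a second weight is threaded on top of it, fully down, and let go (((horizontal distance between each of weight_large, weight_medium and pan_top below 0.018 m and z of each of weight_large, weight_medium in the frame of pan_top below 0.036 m and angle between each of weight_large, weight_medium's own z axis and vertical below 0.1 rad and contact force between each of weight_large, weight_medium and the fingers below 0.05 N) or (horizontal distance between each of weight_large, weight_small and pan_top below 0.018 m and z of each of weight_large, weight_small in the frame of pan_top below 0.036 m and angle between each of weight_large, weight_small's own z axis and vertical below 0.1 rad and contact force between each of weight_large, weight_small and the fingers below 0.05 N) or (horizontal distance between each of weight_medium, weight_small and pan_top below 0.018 m and z of each of weight_medium, weight_small in the frame of pan_top below 0.036 m and angle between each of weight_medium, weight_small's own z axis and vertical below 0.1 rad and contact force between each of weight_medium, weight_small and the fingers below 0.05 N))), for 0.2 s.
At the end, for the whole second after the job is handed in: The beam is at rest within 0.017 rad of level; exactly two of the weights are on the pan's spindle, upright and fully down one upon the other (within 4 mm of seated), the third stands upright on the slate or bench, and the horseshoe still lies flat in the bin (value of joint beam between -0.017 and 0.017 rad and velocity of joint beam between -0.03 and 0.03 rad/s and ((horizontal distance between each of weight_large, weight_medium and pan_top below 0.018 m and z of each of weight_large, weight_medium in the frame of pan_top below 0.036 m and angle between each of weight_large, weight_medium, weight_small's own z axis and vertical below 0.1 rad and height (world z) of weight_small below 0.02 m) or (horizontal distance between each of weight_large, weight_small and pan_top below 0.018 m and z of each of weight_large, weight_small in the frame of pan_top below 0.036 m and angle between each of weight_large, weight_small, weight_medium's own z axis and vertical below 0.1 rad and height (world z) of weight_medium below 0.02 m) or (horizontal distance between each of weight_medium, weight_small and pan_top below 0.018 m and z of each of weight_medium, weight_small in the frame of pan_top below 0.036 m and angle between each of weight_medium, weight_small, weight_large's own z axis and vertical below 0.1 rad and height (world z) of weight_large below 0.02 m)) and horizontal distance between shoe and bin_floor below 0.05 m and z of shoe in the frame of bin_floor below 0.012 m and linear speed of each of weight_large, weight_medium, weight_small below 0.02 m/s); the robot touches nothing.
It fails at once if a weight, or the gripper, is pressed or knocked against the balance with more than 25 N (contact force between any of weight_large, weight_medium, weight_small, the arm, the fingers and balance above 25 N).
It fails at once if the gripper touches the horseshoe (contact force between the fingers and shoe above 0.5 N).
It fails at once if one of the other things on the bench (glass weight, creaser, hammer handle, fuller, rasp, nail tin) is shifted by more than 30 mm (distance of any of glass_weight, creaser, hammer_handle, fuller, rasp, nail_tin from where it was at the start of the episode above 0.03 m).
It also fails if it takes over 72 s, if anything falls off the work surface, if the arm or the gripper's body presses on something with over 40 N, if the wrist force passes 120 N, or if a joint passes its speed limit or range.

## Working session

There is one attempt and no reset: what is moved stays moved. The work goes in short steps, Python scripts to look and compute and a tool call to move; the robot and the scene stay as the last step left them, time stands still between calls to the robot, and variables do not carry over. Pictures are saved under pics/ and viewed, at most 10 in all, crops included, and the job is handed in when it is done.

Besides the shell and the picture viewer there is one more tool, called as name([rows], argument=value, ...), one row to a line, values as JSON. play_rows: Moves the arm, as the interface text tells. Its arguments: {"type":"object","properties":{"translation":{"type":"array","items":{"type":"array","items":{"type":"number"}}},"yaw":{"type":"array","items":{"type":"number"}},"hand":{"type":"number"},"force":{"type":"number"}},"required":["translation","yaw"]}

```bash
ls; mkdir -p pics; cat > h.py <<'E'
import numpy as np, cv2
from cell import telemetry, eyes, manip
from scipy.spatial.transform import Rotation as R
def grab(n):
    s=telemetry.read_state(); c=eyes.camera(n)
    if 'cam_to_world' in c: T=np.array(c['cam_to_world'])
    else:
        W=np.eye(4); W[:3,:3]=R.from_euler('xyz',s['eef_rot']).as_matrix(); W[:3,3]=s['eef_pos']
        T=W@np.array(c['T_tool_cam'])
    c['T']=T; c['K']=np.array([[c['fx'],0,c['cx']],[0,c['fy'],c['cy']],[0,0,1.]]); c['d']=np.array(c['dist_coeffs'],float)
    c['im']=np.ascontiguousarray(np.array(c['pixels'])[:,:,::-1]); return c
def ray(c,uv):
    p=cv2.undistortPoints(np.array(uv,float).reshape(-1,1,2),c['K'],c['d']).reshape(-1,2)
    d=np.c_[p[:,0],-p[:,1],-np.ones(len(p))]@c['T'][:3,:3].T
    return c['T'][:3,3],d
def onz(c,uv,z):
    o,d=ray(c,uv); return o+d*((z-o[2])/d[:,2])[:,None]
def proj(c,P):
    P=np.array(P,float).reshape(-1,3); q=(P-c['T'][:3,3])@c['T'][:3,:3]
    q=q*[1,-1,-1]; return cv2.projectPoints(q,np.zeros(3),np.zeros(3),c['K'],c['d'])[0].reshape(-1,2)
def meet(c1,u1,c2,u2):
    o1,d1=ray(c1,[u1]);o2,d2=ray(c2,[u2]);d1=d1[0];d2=d2[0]
    t=np.linalg.lstsq(np.c_[d1,-d2],o2-o1,rcond=None)[0]
    a=o1+d1*t[0];b=o2+d2*t[1];return (a+b)/2,np.linalg.norm(a-b)
E
python3 - <<'E'
from h import *
print(telemetry.read_state())
for n in ('side','top','wrist'):
    c=grab(n); cv2.imwrite(f'pics/{n}0.png',c['im']); print(n,c['fx'],c['d'],np.round(c['T'],3).tolist())
E
```

```text
pics
{'clock': 0.0, 'joints': array([ 1.21536586e+00,  3.00488053e-01,  1.52159472e+00, -1.29797020e-05,
        1.32067846e+00, -6.66091990e-02]), 'qd': array([ 0.00109757,  0.00011082, -0.00172665, -0.00200322, -0.00232679,
       -0.00144314]), 'effort': array([-4.76944206e-04, -5.31806731e+01, -3.52735698e+01,  7.07880151e-02,
        2.44071818e-02, -8.89574630e-05]), 'eef_pos': array([156.57138034, 526.96823233, 204.87125623]), 'eef_rot': array([-3.14042583e+00, -6.52363952e-05,  2.85277457e+00]), 'wrist_force': array([-0.05974799,  0.02218165,  0.10442047]), 'moment': array([0.0110833 , 0.01441798, 0.02437829]), 'finger_force': 0.0, 'finger_gap': 93.6539526135638}
side 410.02097595561685 [-0.1163196  0.         0.         0.         0.       ] [[0.998, 0.034, -0.061, 485.069], [-0.068, 0.681, -0.729, -665.462], [0.017, 0.731, 0.682, 726.353], [0.0, 0.0, 0.0, 1.0]]
top 512.9383160412709 [-0.19569308  0.          0.          0.          0.        ] [[-0.017, 0.985, -0.174, 318.641], [-1.0, -0.019, -0.011, -12.212], [-0.014, 0.174, 0.985, 1419.979], [0.0, 0.0, 0.0, 1.0]]
wrist 330.0579932432333 [-0.05935596  0.          0.          0.          0.        ] [[0.285, -0.92, -0.269, 78.363], [0.958, 0.274, 0.08, 551.565], [-0.0, -0.281, 0.96, 384.22], [0.0, 0.0, 0.0, 1.0]]
```

View pics/top0.png

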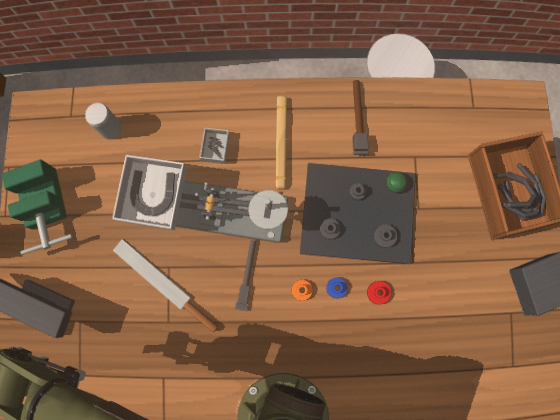

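View pics/side0.png

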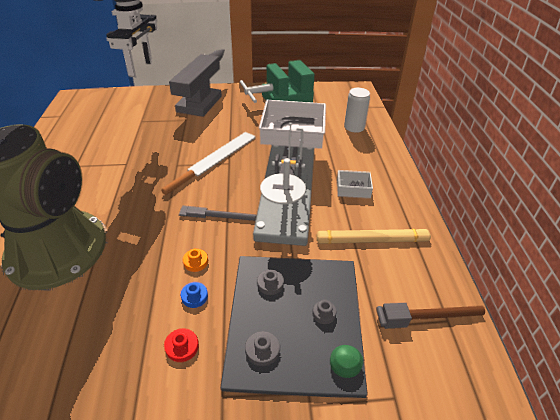

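The top view shows iron weights at (386,236), (330,229) and (359,191), the pan at (268,210), and the bin at (150,190). In the side view the weights are at (262,347), (270,281) and (324,312), and the pan is at (283,188). I'll enlarge these areas next.

```bash
python3 - <<'E'
import cv2,numpy as np
t=cv2.imread('pics/top0.png');s=cv2.imread('pics/side0.png')
def cr(i,x,y,w,h,f):
    j=cv2.resize(i[y:y+h,x:x+w],None,fx=f,fy=f,interpolation=cv2.INTER_CUBIC); return j
# top: x110..420(310) no; two crops
a=cr(t,105,145,200,100,4)           # balance top 800x400 
b=cr(s,245,90,100,160,4)            # 400x640
cv2.imwrite('pics/a.png',a)
b=cr(s,245,95,100,150,4)
c=cr(t,310,170,100,80,4)
c=cv2.copyMakeBorder(c,0,0,0,0,0)
d=cr(s,235,255,110,110,280/110)
r=np.zeros((600,400,3),np.uint8); r[:320]=c; r[320:,:280]=d
cv2.imwrite('pics/b.png',np.hstack([b,r]))
E
```

```text
(no output)
```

View pics/a.png

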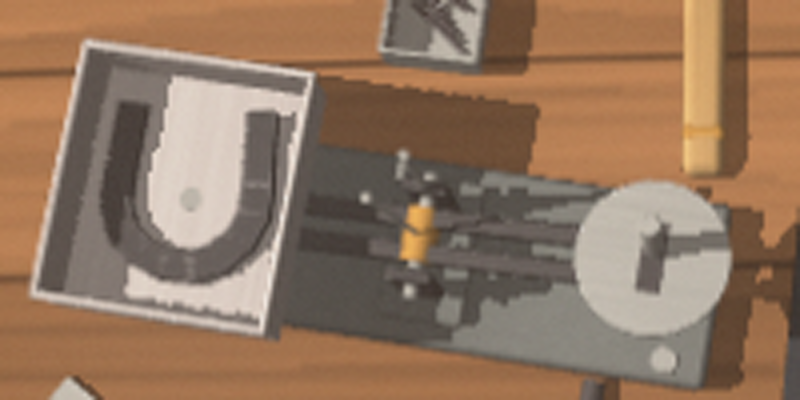

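View pics/b.png

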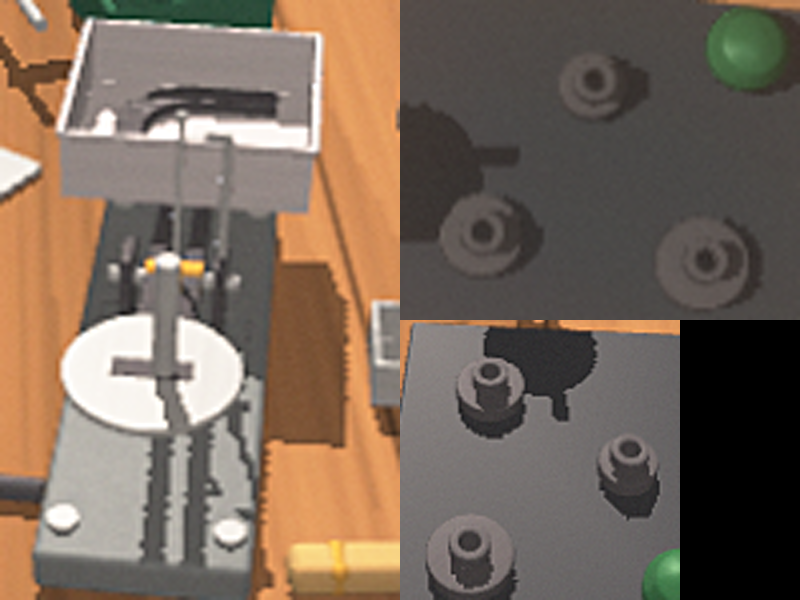

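The enlarged crops show the weight holes, the pan disc, the spindle near the +x side of the slot, and the bin rim corners. I'll triangulate these.

```bash
python3 - <<'E'
from h import *
t=grab('top');s=grab('side')
tp=lambda x,y:(105+x/4-.4,145+y/4-.4)
sd=lambda x,y:(245+x/4-.4,95+y/4-.4)
def rep(n,a,b): p,e=meet(t,a,s,b); print(n,p.round(1),'gap',e.round(1)); return p
for n,a,b in (('S',(358.5,190),(325,306)),('M',(330.5,228.2),(270.7,275.4)),('L',(386.7,235),(262.5,343))):
    rep(n,a,b); print('  z46',onz(t,[a],46).round(1),onz(s,[b],46).round(1))
# pan by ellipse
out=[]
for c,box in ((t,(240,185,60,50)),(s,(255,165,60,45))):
    x,y,w,h=box; g=c['im'][y:y+h,x:x+w]; m=(g.min(2)>150).astype(np.uint8)
    n,l,st,_=cv2.connectedComponentsWithStats(m); k=1+np.argmax(st[1:,4])
    cn=max(cv2.findContours((l==k).astype(np.uint8),0,1)[0],key=len); hl=cv2.convexHull(cn)
    e=cv2.fitEllipse(hl); out.append((e[0][0]+x,e[0][1]+y)); print(e,out[-1])
pan=rep('pan',*out)
sp=rep('spindle top',tp(655,226),sd(168,260))
print('spindle base on pan plane side',onz(s,[sd(165,374)],pan[2]))
cor=[rep('bin',tp(*a),sd(*b)) for a,b in (((85,42),(320,35)),((320,75),(317,138)),((275,335),(60,133)),((33,297),(88,22)))]
rim=np.mean(cor,0);print('rim',rim, 'pan->rim',rim-pan)
rep('needle',tp(418,232),sd(180,115))
E
```

```text
S [ 617.1 -218.5   41. ] gap 4.7
  z46 [[ 613.6 -217.7   46. ]] [[ 618.5 -221.4   46. ]]
M [ 513.4 -137.    41.1] gap 6.8
  z46 [[ 509.3 -136.9   46. ]] [[ 516.6 -140.1   46. ]]
L [ 490.8 -290.6   39.2] gap 4.9
  z46 [[ 487.5 -289.5   46. ]] [[ 493.2 -293.8   46. ]]
((27.4283504486084, 24.265098571777344), (37.81937789916992, 38.72072982788086), 60.45460510253906) (267.4283504486084, 209.26509857177734)
((24.207843780517578, 22.67552947998047), (28.294715881347656, 38.13957977294922), 93.30919647216797) (279.2078437805176, 187.67552947998047)
pan [546.1  29.9 140. ] gap 3.4
spindle top [555.7  25.  219.1] gap 4.7
spindle base on pan plane side [[558.96775906  27.23501617 140.02121574]]
bin [702.  403.3 142.2] gap 3.6
bin [672.4 241.4 155.3] gap 6.2
bin [505.7 269.8 145.5] gap 6.8
bin [532.7 432.2 140.1] gap 4.8
rim [603.17910882 336.67013924 145.776874  ] pan->rim [ 57.12388356 306.80170191   5.75565825]
needle [565.2 167.8 217.5] gap 24.2
```

play_rows([
  [0, 0, 0.04],
  [0.05, -0.03, 0.065],
  [0.1, -0.07, 0.065],
  [0.15, -0.115, 0.065],
  [0.2, -0.16, 0.065],
  [0.25, -0.21, 0.065],
  [0.3, -0.26, 0.065],
  [0.35, -0.31, 0.065],
  [0.39, -0.35, 0.065],
  [0.418, -0.377, 0.065],
  [0.418, -0.377, 0.065],
  [0.418, -0.377, 0.065],
], yaw=[0, 0.02, 0.04, 0.06, 0.08, 0.107, 0.107, 0.107, 0.107, 0.107, 0.107, 0.107], hand=1, force=20)

```text
clock: 1.75
eef_pos: [574.5, 150.2, 270.1]
eef_rot: [-3.142, -0.001, 2.959]
wrist_force: [0.6, 0.2, -0.8]
finger_gap: 94.0
finger_force: 0.0
```

```bash
cat >> h.py <<'E'
def save(c,n):
    cv2.imwrite(f'pics/{n}.png',c['im']); np.savez(f'{n}.npz',T=c['T'],K=c['K'],d=c['d'],im=c['im'])
def load(n): return dict(np.load(f'{n}.npz'))
E
python3 -c "
from h import *
save(grab('wrist'),'w1'); print(telemetry.read_state())"
```

```text
{'clock': 1.8, 'joints': array([ 1.95223660e-01,  3.61080686e-01,  1.29084917e+00,  2.12037296e-04,
        1.48995984e+00, -1.19423134e+00]), 'qd': array([ 0.01777365, -0.01406975,  0.00365939, -0.00211083, -0.00121445,
       -0.00085851]), 'effort': array([-1.69791766e+00, -5.71428466e+01, -3.70826375e+01, -4.27295454e-02,
        6.38673431e-02, -5.39809337e-02]), 'eef_pos': array([574.130647  , 150.89686762, 270.37783214]), 'eef_rot': array([ 3.14150535e+00, -3.53950073e-04,  2.96023419e+00]), 'wrist_force': array([ 0.42091607,  0.15823418, -0.71592907]), 'moment': array([ 0.01689839, -0.03998999, -0.05793572]), 'finger_force': 0.0, 'finger_gap': 94.20494645382664}
```

play_rows([
  [0, -0.05, 0],
  [0, -0.1, 0],
  [0, -0.1, 0],
  [0, -0.1, 0],
], yaw=[0, 0, 0, 0])

```text
clock: 2.3
eef_pos: [574.3, 51.6, 270.8]
eef_rot: [3.141, 0.0, 2.961]
wrist_force: [-0.7, -0.2, 0.6]
finger_gap: 94.1
finger_force: 0.0
```

```bash
python3 -c "
from h import *
save(grab('wrist'),'w2'); print(telemetry.read_state()['eef_pos'])
a,b=[cv2.imread(f'pics/w{i}.png') for i in (1,2)]
cv2.imwrite('pics/w12.png',np.vstack([a,b])[:, :])
f=np.hstack([a,b]); cv2.imwrite('pics/w12.png',cv2.resize(f,(800,300),interpolation=cv2.INTER_AREA))"
```

```text
[574.36001358  51.84423037 270.69665562]
```

View pics/w12.png

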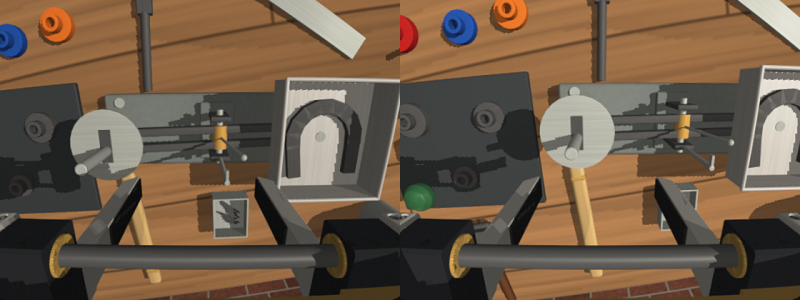

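```bash
python3 -c "
from h import *
a,b=[cv2.imread(f'pics/w{i}.png') for i in (1,2)]
f=np.vstack([a[165:270,90:370],b[150:255,200:480]])
cv2.imwrite('pics/w12b.png',cv2.resize(f,None,fx=2.8,fy=2.8,interpolation=cv2.INTER_CUBIC))"
```

```text
(no output)
```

View pics/w12b.png

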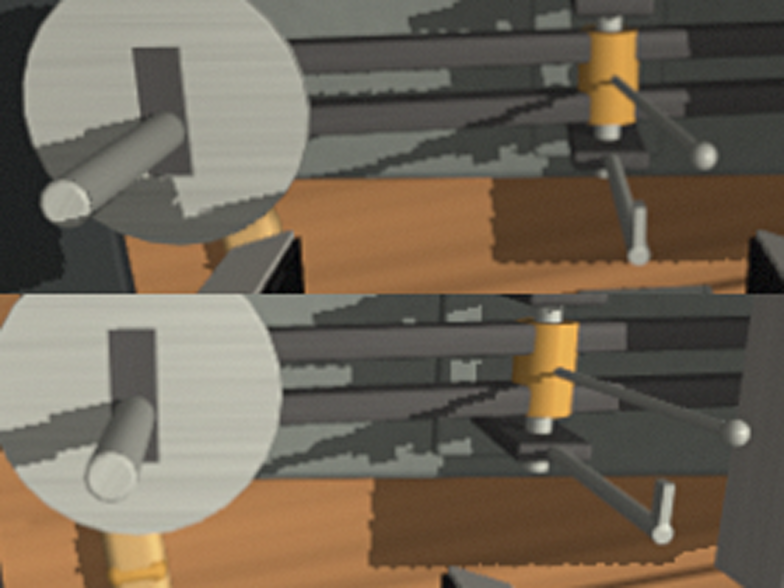

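Wrist views: the needle ball is at crop (705,156) and (736,432), the index pointer end at (640,208) and (664,485), and the spindle tip at (67,201) and (113,476).

```bash
python3 - <<'E'
from h import *
a=load('w1');b=load('w2')
A=lambda x,y:(90+x/2.8-.3,165+y/2.8-.3)
B=lambda x,y:(200+x/2.8-.3,150+(y-294)/2.8-.3)
P={}
for n,p,q in (('needle',(705,156),(736,432)),('index',(640,208),(664,485)),('post',(638,257),(662,533)),('spin',(67,201),(113,476)),('slotTL',(133,48),(108,331)),('slotBR',(192,175),(158,461)),('slotTR',(178,47),(155,330)),):
    P[n],e=meet(a,A(*p),b,B(*q)); print(n,P[n].round(1),round(e,2))
u=np.array([.182,.983]);
print('needle-index along y',(P['needle']-P['index'])[:2]@u,(P['needle']-P['post'])[:2]@u)
C=[]
for c,(x,y,w,h) in ((a,(95,140,110,120)),(b,(180,125,130,120))):
    g=c['im'][y:y+h,x:x+w]; hsv=cv2.cvtColor(g,cv2.COLOR_BGR2HSV)
    m=((hsv[...,2]>150)&(hsv[...,1]<60)).astype(np.uint8)
    n,l,st,_=cv2.connectedComponentsWithStats(m); k=1+np.argmax(st[1:,4])
    cn=max(cv2.findContours((l==k).astype(np.uint8),0,1)[0],key=len); hl=cv2.convexHull(cn)
    e=cv2.fitEllipse(hl); C.append((e[0][0]+x,e[0][1]+y)); print(e,C[-1])
    cv2.ellipse(g,e,(0,0,255),1); cv2.imwrite(f'pics/e{x}.png',g)
print('pan',meet(a,C[0],b,C[1]))
for z in (137,140,143): print(onz(a,[C[0]],z),onz(b,[C[1]],z))
# slate corner reference / weights holes by z46 
E
```

```text
needle [581.  202.6 198.3] 0.1
index [594.2 182.2 195.7] 0.21
post [607.4 179.1 199.9] 0.54
spin [556.4  28.4 216.8] 0.73
slotTL [527.1  24.9 142.5] 0.5
slotBR [574.2  32.4 143. ] 0.13
slotTR [529.6  40.3 142.6] 0.44
needle-index along y 17.683849704253465 18.316341417251824
((54.038394927978516, 58.9981803894043), (87.44815063476562, 104.11235046386719), 112.59827423095703) (149.03839492797852, 198.9981803894043)
((67.77764129638672, 56.756134033203125), (103.02651977539062, 108.8616943359375), 165.923095703125) (247.77764129638672, 181.75613403320312)
pan (array([546.42998514,  29.46345547, 138.28706009]), np.float64(1.2245689112287452))
[[546.02244831  28.95407843 137.        ]] [[547.27071095  29.28456343 137.        ]]
[[545.52601932  30.27098989 140.        ]] [[546.75868488  29.64901848 140.        ]]
[[545.02959033  31.58790135 143.        ]] [[546.24665882  30.01347353 143.        ]]
```

L+M (800 g) fits: the needle gives θ of about 0.16, and the pan sits at about 142. Next I'll go over the large weight.

play_rows([
  [-0.015, -0.055, 0],
  [-0.03, -0.11, 0],
  [-0.045, -0.165, 0],
  [-0.06, -0.22, -0.02],
  [-0.075, -0.275, -0.05],
  [-0.085, -0.32, -0.09],
  [-0.085, -0.335, -0.14],
  [-0.085, -0.335, -0.14],
  [-0.085, -0.335, -0.14],
  [-0.085, -0.335, -0.14],
], yaw=[0, 0, 0, 0, 0, 0, 0, 0, 0, 0])

```text
clock: 3.6
eef_pos: [490.9, -284.2, 132.8]
eef_rot: [-3.14, 0.003, 2.961]
wrist_force: [0.1, 0.2, -0.3]
finger_gap: 94.0
finger_force: 0.0
```

```bash
python3 - <<'E'
from h import *
c=grab('wrist');save(c,'w3'); print(telemetry.read_state()['eef_pos'])
uv=proj(c,[[491,-291,46]])[0];print(uv)
im=c['im'];x,y=(uv-[100,75]).astype(int);x=max(x,0);y=max(y,0);print(x,y)
cv2.imwrite('pics/w3c.png',cv2.resize(im[y:y+150,x:x+200],None,fx=4,fy=4,interpolation=cv2.INTER_CUBIC))
E
```

```text
[ 490.6448295  -284.27625662  132.44759355]
[267.76582209 219.8168837 ]
167 144
```

View pics/w3c.png

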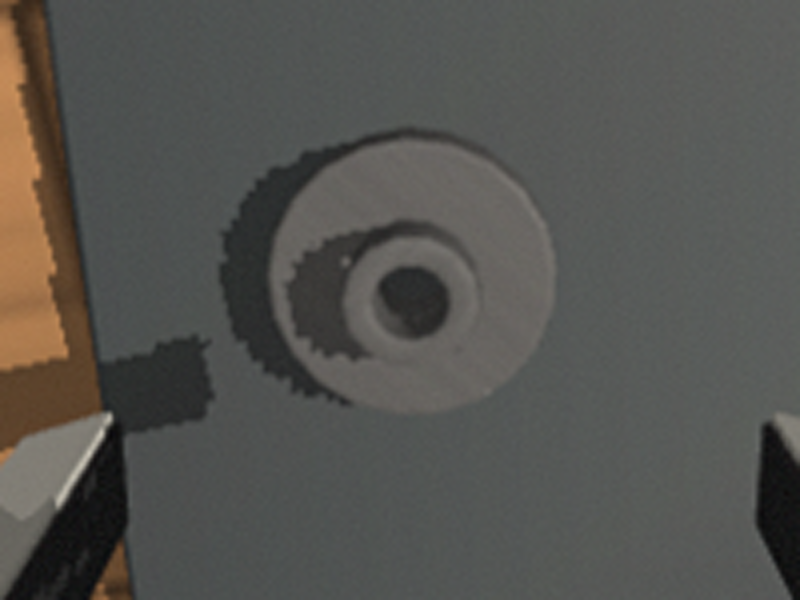

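The large weight's neck top is centred at crop (411,300), i.e. native (269.5,218.6).

```bash
python3 - <<'E'
from h import *
c=load('w3');print(onz(c,[(269.4,218.6)],46), onz(c,[(167+412.5/4-.4,144+272/4-.4)],30))
E
```

```text
[[ 490.19076505 -289.44232674   46.        ]] [[ 488.67045467 -289.22941311   30.        ]]
```

play_rows([
  [-0.001, -0.005, -0.03],
  [-0.001, -0.005, -0.06],
  [-0.001, -0.005, -0.085],
  [-0.001, -0.005, -0.097],
  [-0.001, -0.005, -0.097],
  [-0.001, -0.005, -0.097],
  [-0.001, -0.005, -0.097],
], yaw=[0, 0, 0, 0, 0, 0, 0])

```text
clock: 4.53
eef_pos: [489.0, -290.0, 34.4]
eef_rot: [-3.141, 0.001, 2.96]
wrist_force: [0.1, -0.2, 0.5]
finger_gap: 93.6
finger_force: 0.0
```

play_rows([
  [0, 0, -0.0015],
  [0, 0, -0.0015],
  [0, 0, -0.0015],
  [0, 0, -0.0015],
  [0, 0, -0.0015],
  [0, 0, -0.0015],
  [0, 0, -0.0015],
  [0, 0, -0.0015],
], yaw=[0, 0, 0, 0, 0, 0, 0, 0], hand=0.1, force=30)

```text
clock: 5.52
eef_pos: [488.6, -289.9, 31.9]
eef_rot: [-3.141, 0.0, 2.96]
wrist_force: [-0.7, -1.3, -0.3]
finger_gap: 29.0
finger_force: 30.0
```

play_rows([
  [0, 0, 0.02],
  [0, 0, 0.06],
  [0, 0, 0.12],
  [0, 0.02, 0.18],
  [0.02, 0.07, 0.22],
  [0.04, 0.12, 0.233],
  [0.06, 0.17, 0.233],
  [0.08, 0.22, 0.233],
  [0.105, 0.27, 0.233],
  [0.131, 0.315, 0.233],
  [0.131, 0.315, 0.233],
  [0.131, 0.315, 0.233],
], yaw=[0, 0, 0, 0, 0, 0, 0, 0, 0, 0, 0, 0])

```text
clock: 7.02
eef_pos: [619.3, 25.0, 264.2]
eef_rot: [-3.141, -0.001, 2.96]
wrist_force: [0.7, -0.2, -4.7]
finger_gap: 28.2
finger_force: 30.0
```

```bash
python3 - <<'E'
from h import *
c=grab('wrist');save(c,'w4'); s=telemetry.read_state(); p=s['eef_pos'];print(p,s['finger_gap'],s['wrist_force'])
a=proj(c,[[556.4,28.4,217]])[0]; b=proj(c,[[p[0],p[1],p[2]+14]])[0];print(a,b)
im=c['im'];o=[]
for uv in (a,b):
    x,y=(uv-[50,75]).astype(int); y=min(y,270);print(x,y); o.append(cv2.resize(im[y:y+150,x:x+100],None,fx=4,fy=4,interpolation=cv2.INTER_CUBIC))
cv2.imwrite('pics/w4c.png',np.hstack(o))
E
```

```text
[619.27068727  24.51705947 264.56053375] 28.534941275490684 [ 0.202328   -0.44217272 -4.17212883]
[263.35309803 147.65502818] [273.99021379 272.75901167]
213 72
223 197
```

View pics/w4c.png

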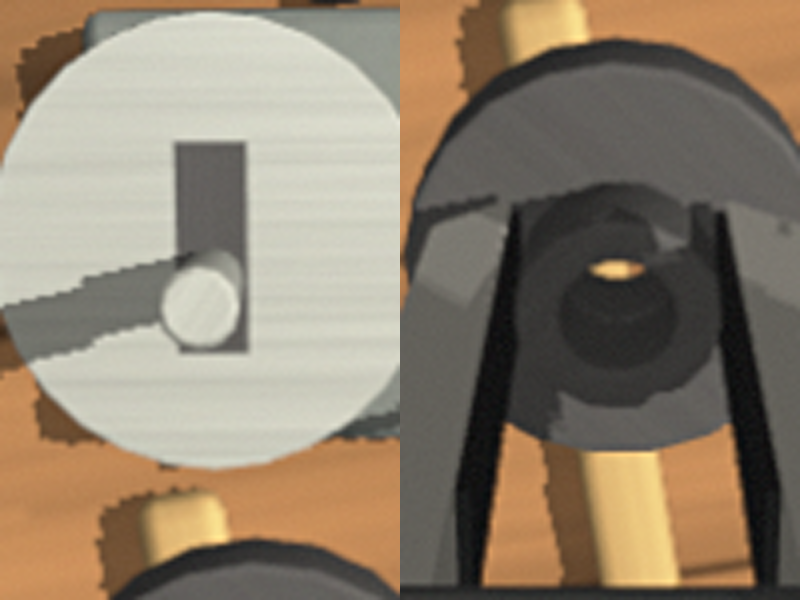

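Spindle tip at native (262.9,148.4); hole in the held weight's neck at (277.1,274.9).

```bash
python3 - <<'E'
from h import *
c=load('w4');z=264.4
h=onz(c,[(277.1,274.9)],z+14.1)[0];s=onz(c,[(262.9,148.4)],217)[0];print(h,s,s-h, 'cam',c['T'][:3,3])
m=[[199,14],[0,165],[400,165]]
e=[onz(c,[(213+x/4-.4,72+y/4-.4)],142)[0] for x,y in ((210,13),(212,468),(174,142),(246,142),(248,352),(182,352))];print(np.round(e,1), np.mean(e[:2],0))
E
```

```text
[620.89085098  25.95856588 278.5       ] [556.83372114  28.00262182 217.        ] [-64.05712984   2.04405594 -61.5       ] cam [539.23541166  40.90417473 443.55960313]
[[501.7  37.5 142. ]
 [599.4  19.1 142. ]
 [526.4  24.7 142. ]
 [529.3  40.2 142. ]
 [574.5  32.3 142. ]
 [571.7  17.5 142. ]] [550.5589493   28.31244086 142.        ]
```

play_rows([
  [-0.03, 0.001, 0],
  [-0.055, 0.002, 0],
  [-0.064, 0.002, 0],
  [-0.064, 0.002, -0.012],
  [-0.064, 0.002, -0.024],
  [-0.064, 0.002, -0.024],
  [-0.064, 0.002, -0.024],
  [-0.064, 0.002, -0.024],
  [-0.064, 0.002, -0.024],
], yaw=[0, 0, 0, 0, 0, 0, 0, 0, 0])

```text
clock: 8.2
eef_pos: [555.8, 27.2, 241.2]
eef_rot: [3.142, 0.0, 2.96]
wrist_force: [-0.2, 0.4, -2.8]
finger_gap: 28.8
finger_force: 30.0
```

play_rows([
  [0, 0, -0.002],
  [0, 0, -0.004],
  [0, 0, -0.006],
  [0, 0, -0.008],
  [0, 0, -0.01],
  [0, 0, -0.012],
  [0, 0, -0.012],
  [0, 0, -0.012],
], yaw=[0, 0, 0, 0, 0, 0, 0, 0])

```text
clock: 9.2
eef_pos: [555.6, 27.2, 229.0]
eef_rot: [-3.141, -0.0, 2.96]
wrist_force: [-3.1, -1.2, -2.8]
finger_gap: 28.6
finger_force: 30.0
```

```bash
python3 - <<'E'
from h import *
f=[]
for i in range(4):
    c=grab('wrist'); s=telemetry.read_state(); f.append(np.r_[s['eef_pos'],s['wrist_force'],s['moment']])
print(np.mean(f,0).round(2)); save(c,'w5')
im=c['im']; A=im[190:350,220:340]; B=grab('side')['im'][130:210,240:330]
cv2.imwrite('pics/w5c.png',np.hstack([cv2.resize(A,(400,533)),cv2.copyMakeBorder(cv2.resize(B,(400,356)),0,177,0,0,0)]))
E
```

```text
[ 5.5558e+02  2.7170e+01  2.2898e+02 -2.6000e+00 -1.0800e+00 -3.2600e+00
 -2.5000e-01  5.7000e-01  1.0000e-02]
```

play_rows([
  [-0.0007, -0.0003, 0],
  [-0.0012, -0.0004, 0],
  [-0.0012, -0.0004, 0],
  [-0.0012, -0.0004, 0],
], yaw=[0, 0, 0, 0])

```text
clock: 9.95
eef_pos: [554.5, 26.8, 229.0]
eef_rot: [3.142, 0.0, 2.96]
wrist_force: [0.3, 0.6, -4.1]
finger_gap: 28.4
finger_force: 30.0
```

```bash
cat >> h.py <<'E'
def feel(n=4):
    f=[]
    for i in range(n):
        grab('wrist'); s=telemetry.read_state(); f.append(np.r_[s['eef_pos'],s['wrist_force']])
    print(np.mean(f,0).round(2), s['clock'])
E
python3 -c "
from h import *
feel()"
```

```text
[ 5.5448e+02  2.6840e+01  2.2894e+02 -3.5000e-01 -1.9000e-01 -4.7300e+00] 10.15
```

View pics/w5c.png

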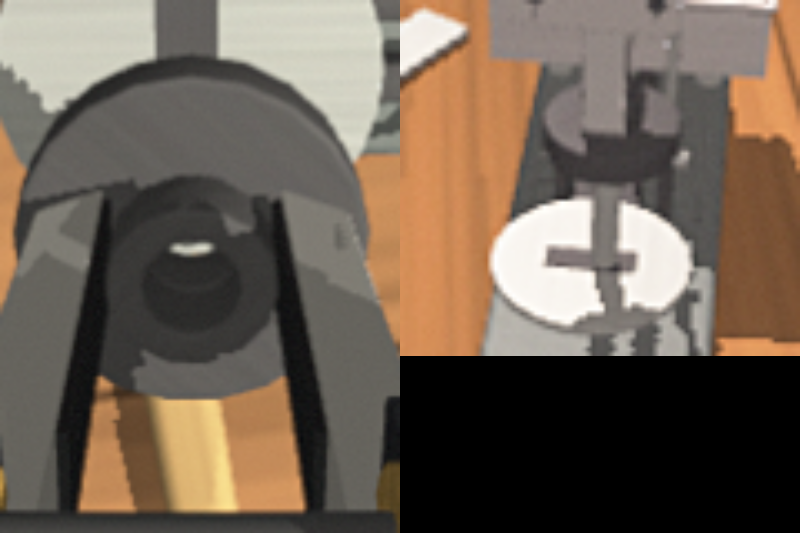

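The picture shows the weight over the spindle with the forces now near zero. I'll descend slowly and watch the force.

play_rows([
  [0, 0, -0.002],
  [0, 0, -0.004],
  [0, 0, -0.006],
  [0, 0, -0.008],
  [0, 0, -0.01],
  [0, 0, -0.012],
  [0, 0, -0.012],
], yaw=[0, 0, 0, 0, 0, 0, 0])

```text
clock: 11.02
eef_pos: [554.4, 26.8, 216.8]
eef_rot: [-3.142, -0.0, 2.96]
wrist_force: [-0.1, 0.6, -4.6]
finger_gap: 28.4
finger_force: 30.0
```

```bash
python3 -c "
from h import *
feel()"
```

```text
[ 5.5446e+02  2.6820e+01  2.1700e+02 -2.4000e-01  6.2000e-01 -4.2200e+00] 11.225
```

play_rows([
  [0, 0, -0.004],
  [0, 0, -0.008],
  [0, 0, -0.012],
  [0, 0, -0.016],
  [0, 0, -0.02],
  [0, 0, -0.024],
  [0, 0, -0.028],
  [0, 0, -0.032],
  [0, 0, -0.036],
  [0, 0, -0.04],
  [0, 0, -0.044],
  [0, 0, -0.044],
], yaw=[0, 0, 0, 0, 0, 0, 0, 0, 0, 0, 0, 0])

```text
clock: 12.72
eef_pos: [554.3, 26.8, 172.6]
eef_rot: [-3.142, -0.001, 2.96]
wrist_force: [-0.1, -0.4, -3.4]
finger_gap: 28.7
finger_force: 30.0
```

play_rows([
  [0, 0, -0.002],
  [0, 0, -0.004],
  [0, 0, -0.006],
  [0, 0, -0.008],
  [0, 0, -0.01],
  [0, 0, -0.012],
  [0, 0, -0.014],
  [0, 0, -0.016],
  [0, 0, -0.016],
  [0, 0, -0.016],
], yaw=[0, 0, 0, 0, 0, 0, 0, 0, 0, 0])

```text
clock: 13.98
eef_pos: [554.4, 26.8, 157.0]
eef_rot: [-3.142, 0.0, 2.96]
wrist_force: [0.7, -0.6, -3.3]
finger_gap: 28.3
finger_force: 30.0
```

```bash
python3 -c "
from h import *
feel()"
```

```text
[ 5.5443e+02  2.6820e+01  1.5700e+02 -2.2000e-01 -7.8000e-01 -3.1700e+00] 14.175
```

play_rows([
  [0, 0, -0.002],
  [0, 0, -0.004],
  [0, 0, -0.006],
  [0, 0, -0.008],
  [0, 0, -0.009],
  [0, 0, -0.009],
  [0, 0, -0.009],
], yaw=[0, 0, 0, 0, 0, 0, 0])

```text
clock: 15.05
eef_pos: [554.5, 26.6, 148.1]
eef_rot: [-3.141, 0.0, 2.96]
wrist_force: [0.5, -5.8, -0.1]
finger_gap: 28.0
finger_force: 30.0
```

```bash
python3 -c "
from h import *
feel(6)"
```

```text
[ 5.5451e+02  2.6620e+01  1.4806e+02 -2.0000e-01 -5.4000e+00 -1.1000e-01] 15.35
```

play_rows([
  [0, -0.0008, 0],
  [0, -0.001, 0],
  [0, -0.001, 0],
], yaw=[0, 0, 0])

```text
clock: 15.72
eef_pos: [554.5, 26.2, 148.0]
eef_rot: [3.141, -0.0, 2.96]
wrist_force: [0.2, 2.7, -0.4]
finger_gap: 28.6
finger_force: 30.0
```

play_rows([
  [0, 0, 0],
  [0, 0, 0.001],
  [0, 0, 0.002],
  [0, 0, 0.003],
  [0, 0, 0.004],
  [0, 0, 0.006],
  [0, 0, 0.008],
  [0, 0, 0.01],
], yaw=[0, 0, 0, 0, 0, 0, 0, 0], hand=0.7)

```text
clock: 16.73
eef_pos: [554.4, 25.8, 158.1]
eef_rot: [-3.142, 0.0, 2.96]
wrist_force: [0.6, 1.0, -0.3]
finger_gap: 65.7
finger_force: 0.0
```

play_rows([
  [0, 0, 0.03],
  [0, 0, 0.07],
  [0, 0, 0.11],
  [-0.03, -0.01, 0.115],
  [-0.04, -0.06, 0.115],
  [-0.04, -0.08, 0.115],
  [-0.04, -0.08, 0.115],
  [-0.04, -0.08, 0.115],
], yaw=[0, 0, 0, 0, 0, 0, 0, 0], hand=1)

```text
clock: 17.73
eef_pos: [514.5, -53.6, 272.9]
eef_rot: [3.141, -0.0, 2.96]
wrist_force: [-1.0, -0.2, 0.1]
finger_gap: 93.9
finger_force: 0.0
```

```bash
python3 - <<'E'
from h import *
c=grab('wrist');save(c,'w6');print(telemetry.read_state())
cv2.imwrite('pics/w6.png',cv2.resize(c['im'],(800,600),interpolation=cv2.INTER_CUBIC))
E
```

```text
{'clock': 17.775, 'joints': array([-1.74291052e-01,  1.81969801e-01,  1.51029788e+00,  1.31229197e-04,
        1.44940457e+00, -1.56409550e+00]), 'qd': array([ 0.00423284, -0.00139067,  0.00050624, -0.00023057, -0.00120896,
       -0.00451972]), 'effort': array([-6.13155663e-01, -4.75638413e+01, -3.65779924e+01, -2.90950353e-02,
        7.61379884e-02,  4.68130776e-03]), 'eef_pos': array([514.52684457, -53.39782453, 272.93761791]), 'eef_rot': array([ 3.14146293e+00, -8.04714032e-05,  2.96058488e+00]), 'wrist_force': array([ 0.05657095, -0.40667149,  0.76233527]), 'moment': array([-0.04595016, -0.00114387,  0.00333651]), 'finger_force': 0.0, 'finger_gap': 94.13473173686825}
```

View pics/w6.png

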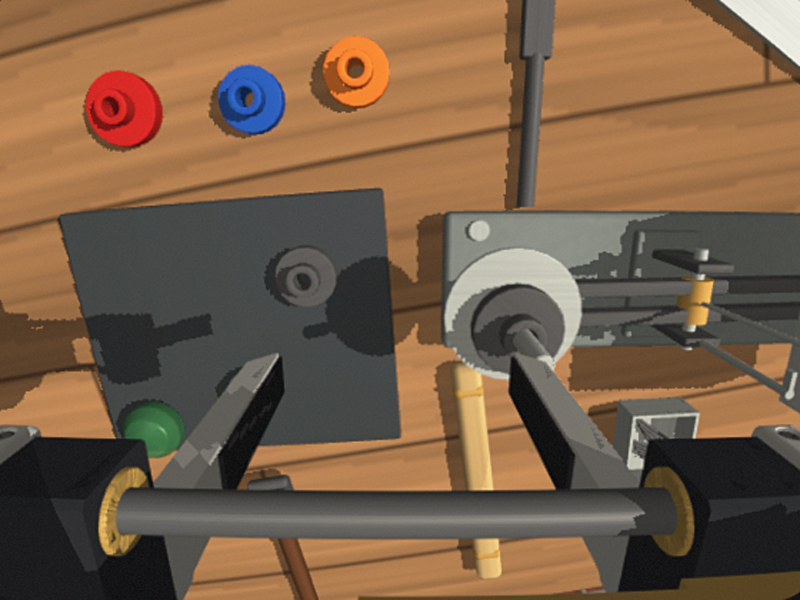

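Large weight is seated and the equilibrium pan height is about 130, which fits a total of about 800 g, so the medium weight goes next. Its neck top is at (301,281) in the scaled view. That was the tenth picture, so from here I work numerically.

```bash
python3 - <<'E'
from h import *
c=load('w6');print(onz(c,[(301/1.4286-.2,281/1.4286-.2)],46))
a=load('w3');g=cv2.cvtColor(a['im'],cv2.COLOR_BGR2GRAY)[175:260,225:315]
g=cv2.resize(g,None,fx=4,fy=4,interpolation=cv2.INTER_CUBIC)
for r in ((32,42),(60,75),(125,155)):
    h=cv2.HoughCircles(g,cv2.HOUGH_GRADIENT,1.5,200,param1=60,param2=20,minRadius=r[0],maxRadius=r[1]); print(r,None if h is None else h[0,0]/4+[225,175,0])
E
```

```text
[[ 513.12581119 -137.55553494   46.        ]]
(32, 42) [269.4375     219.4375       9.35000038]
(60, 75) [269.4375     219.8125      16.79999924]
(125, 155) [269.8125     214.9375      36.23749924]
```

play_rows([
  [0, -0.04, 0],
  [-0.001, -0.079, -0.03],
  [-0.0015, -0.083, -0.08],
  [-0.0015, -0.083, -0.13],
  [-0.0015, -0.083, -0.141],
  [-0.0015, -0.083, -0.141],
  [-0.0015, -0.083, -0.141],
  [-0.0015, -0.083, -0.141],
], yaw=[0, 0, 0, 0, 0, 0, 0, 0])

```text
clock: 18.77
eef_pos: [513.6, -137.2, 133.4]
eef_rot: [-3.141, 0.002, 2.96]
wrist_force: [-0.3, -0.1, 0.6]
finger_gap: 94.2
finger_force: 0.0
```

```bash
python3 - <<'E'
from h import *
a=grab('wrist');save(a,'w7');print(telemetry.read_state()['eef_pos'])
u=proj(a,[[513.1,-137.5,46]])[0];print(u);x,y=(u-45).astype(int)
g=cv2.cvtColor(a['im'],cv2.COLOR_BGR2GRAY)[y:y+90,x:x+90]
g=cv2.resize(g,None,fx=4,fy=4,interpolation=cv2.INTER_CUBIC)
for r,z in (((32,42),46),((60,75),46),((110,140),30)):
    h=cv2.HoughCircles(g,cv2.HOUGH_GRADIENT,1.5,200,param1=60,param2=15,minRadius=r[0],maxRadius=r[1])
    if h is not None:
        q=h[0,0]/4+[x,y,0]; print(r,q,onz(a,[q[:2]],z))
E
```

```text
[ 513.40713485 -137.24972268  133.09289845]
[275.23596889 217.70439839]
(32, 42) [275.1875     218.3125       9.05000019] [[ 513.62104664 -137.63845217   46.        ]]
(60, 75) [275.5625     218.6875      16.42499924] [[ 514.00467609 -137.38734148   46.        ]]
(110, 140) [275.9375 213.8125  31.4375] [[ 514.46223955 -137.19473415   30.        ]]
```

play_rows([
  [-0.0012, -0.0012, -0.03],
  [-0.0012, -0.0012, -0.06],
  [-0.0012, -0.0012, -0.085],
  [-0.0012, -0.0012, -0.097],
  [-0.0012, -0.0012, -0.0995],
  [-0.0012, -0.0012, -0.0995],
  [-0.0012, -0.0012, -0.0995],
], yaw=[0, 0, 0, 0, 0, 0, 0])

```text
clock: 19.7
eef_pos: [512.2, -138.5, 33.3]
eef_rot: [-3.141, 0.001, 2.96]
wrist_force: [0.1, -0.2, 0.5]
finger_gap: 93.8
finger_force: 0.0
```

play_rows([
  [0, 0, 0],
  [0, 0, 0],
  [0, 0, 0],
  [0, 0, 0],
  [0, 0, 0],
  [0, 0, 0],
  [0, 0, 0],
  [0, 0, 0],
], yaw=[0, 0, 0, 0, 0, 0, 0, 0], hand=0.1)

```text
clock: 20.7
eef_pos: [511.7, -138.4, 32.4]
eef_rot: [-3.142, -0.0, 2.96]
wrist_force: [-0.3, -0.1, -0.2]
finger_gap: 29.2
finger_force: 30.0
```

play_rows([
  [0, 0, 0.02],
  [0, 0, 0.07],
  [0, 0, 0.13],
  [0, 0, 0.19],
  [0.03, 0.02, 0.232],
  [0.05, 0.07, 0.232],
  [0.08, 0.12, 0.232],
  [0.108, 0.163, 0.232],
  [0.108, 0.163, 0.232],
  [0.108, 0.163, 0.232],
  [0.108, 0.163, 0.232],
], yaw=[0, 0, 0, 0, 0, 0, 0, 0, 0, 0, 0])

```text
clock: 22.08
eef_pos: [619.4, 23.6, 264.5]
eef_rot: [-3.141, -0.0, 2.959]
wrist_force: [-0.3, 0.4, -2.7]
finger_gap: 29.3
finger_force: 30.0
```

```bash
python3 - <<'E'
from h import *
c=grab('wrist');save(c,'w8'); s=telemetry.read_state();p=s['eef_pos'];print(p,s['wrist_force'],s['finger_gap'])
for n,z in (('w4',217),('w8',205)):
    a=load(n); u=proj(a,[[556.5,28 if z>210 else 26.6,z]])[0]; x,y=(u-20).astype(int)
    g=cv2.cvtColor(a['im'],cv2.COLOR_BGR2GRAY)[y:y+40,x:x+40]
    g=cv2.resize(g,None,fx=6,fy=6,interpolation=cv2.INTER_CUBIC)
    h=cv2.HoughCircles(g,cv2.HOUGH_GRADIENT,1.5,300,param1=60,param2=12,minRadius=45,maxRadius=66)
    print(n,u,h[0,0]/6+[x,y,0],onz(a,[h[0,0,:2]/6+[x-.4,y-.4]],z))
    # bright blob
    b=(g>185).astype(np.uint8);k,l,st,ce=cv2.connectedComponentsWithStats(b)
    for i in range(1,k):
        if st[i,4]>800: print('  blob',st[i]/6,ce[i]/6+[x,y])
# in-hand neck/hole dark pixel centroid
for n,tz in (('w4',264.4),('w8',p[2])):
    a=load(n); g=cv2.cvtColor(a['im'],cv2.COLOR_BGR2GRAY)[245:300,250:305]; g=cv2.resize(g,None,fx=4,fy=4,interpolation=cv2.INTER_CUBIC)
    for r in ((50,62),(92,112)):
        h=cv2.HoughCircles(g,cv2.HOUGH_GRADIENT,1.5,300,param1=30,param2=10,minRadius=r[0],maxRadius=r[1])
        print(n,'hole',None if h is None else h[0,0]/4+[250,245,0])
E
```

```text
[619.42296429  23.56156694 264.65640604] [ 0.42865297  0.18939157 -3.64388731] 29.71421929112723
w4 [262.80165136 147.91075186] [262.375      149.125       10.30000019] [[556.93329968  27.34446256 217.        ]]
  blob [  0.           0.          14.5         12.16666667 915.33333333] [248.82262078 132.21497936]
  blob [   0.     0.    40.    40.  3297.5] [266.44600286 154.97678376]
  blob [  12.           12.16666667   18.66666667   18.66666667 1611.16666667] [263.30836868 148.54122272]
w8 [263.44211397 146.21699599] [263.625      146.375        9.19999981] [[556.30442011  26.4807362  205.        ]]
  blob [  12.           11.16666667   17.66666667   17.83333333 1448.16666667] [263.80360226 146.26119231]
w4 hole [276.8125 275.9375  13.625 ]
w4 hole [277.1875     271.4375      27.35000038]
w8 hole [277.5625     276.3125      15.27499962]
w8 hole [277.5625     271.8125      26.11249924]
```

play_rows([
  [-0.03, 0.001, 0],
  [-0.055, 0.0017, 0],
  [-0.0654, 0.0017, 0],
  [-0.0654, 0.0017, -0.015],
  [-0.0654, 0.0017, -0.03],
  [-0.0654, 0.0017, -0.0345],
  [-0.0654, 0.0017, -0.0345],
  [-0.0654, 0.0017, -0.0345],
  [-0.0654, 0.0017, -0.0345],
  [-0.0654, 0.0017, -0.0345],
], yaw=[0, 0, 0, 0, 0, 0, 0, 0, 0, 0])

```text
clock: 23.38
eef_pos: [554.4, 26.3, 230.2]
eef_rot: [3.142, 0.0, 2.96]
wrist_force: [0.4, -0.6, -3.3]
finger_gap: 29.4
finger_force: 30.0
```

```bash
python3 -c "
from h import *
feel(4)"
```

```text
[ 5.5436e+02  2.6320e+01  2.3007e+02  3.1000e-01 -2.7000e-01 -3.7500e+00] 23.575
```

play_rows([
  [0, 0, -0.002],
  [0, 0, -0.004],
  [0, 0, -0.006],
  [0, 0, -0.008],
  [0, 0, -0.01],
  [0, 0, -0.0115],
  [0, 0, -0.0115],
  [0, 0, -0.0115],
], yaw=[0, 0, 0, 0, 0, 0, 0, 0])

```text
clock: 24.58
eef_pos: [554.4, 26.3, 218.5]
eef_rot: [3.142, 0.0, 2.96]
wrist_force: [-0.4, -0.1, -3.5]
finger_gap: 29.6
finger_force: 30.0
```

```bash
python3 -c "
from h import *
feel(4)"
```

```text
[ 5.5436e+02  2.6310e+01  2.1852e+02  3.1000e-01 -4.0000e-02 -3.6000e+00] 24.775
```

play_rows([
  [0, -0.0005, -0.002],
  [0, -0.0005, -0.004],
  [0, -0.0005, -0.006],
  [0, -0.0005, -0.008],
  [0, -0.0005, -0.01],
  [0, -0.0005, -0.01],
  [0, -0.0005, -0.01],
], yaw=[0, 0, 0, 0, 0, 0, 0])

```text
clock: 25.65
eef_pos: [554.4, 25.8, 208.5]
eef_rot: [-3.142, 0.0, 2.96]
wrist_force: [-0.1, 0.2, -4.1]
finger_gap: 29.7
finger_force: 30.0
```

```bash
python3 -c "
from h import *
feel(4)"
```

```text
[ 5.5438e+02  2.5820e+01  2.0853e+02 -1.2000e-01  3.2000e-01 -3.6100e+00] 25.85
```

play_rows([
  [0, 0, -0.003],
  [0, 0, -0.006],
  [0, 0, -0.009],
  [0, 0, -0.012],
  [0, 0, -0.015],
  [0, 0, -0.018],
  [0, 0, -0.021],
  [0, 0, -0.024],
  [0, 0, -0.024],
], yaw=[0, 0, 0, 0, 0, 0, 0, 0, 0])

```text
clock: 26.98
eef_pos: [554.2, 25.8, 184.2]
eef_rot: [-3.142, -0.0, 2.96]
wrist_force: [0.4, -0.2, -3.7]
finger_gap: 29.7
finger_force: 30.0
```

play_rows([
  [0, 0, -0.002],
  [0, 0, -0.004],
  [0, 0, -0.006],
  [0, 0, -0.008],
  [0, -0.0003, -0.01],
  [0, -0.0003, -0.012],
  [0, -0.0003, -0.013],
  [0, -0.0003, -0.013],
  [0, -0.0003, -0.013],
], yaw=[0, 0, 0, 0, 0, 0, 0, 0, 0])

```text
clock: 28.1
eef_pos: [554.4, 25.5, 171.5]
eef_rot: [3.142, 0.0, 2.96]
wrist_force: [-0.6, -0.2, -0.5]
finger_gap: 29.3
finger_force: 30.0
```

```bash
python3 -c "
from h import *
feel(5)"
```

```text
[ 5.5436e+02  2.5530e+01  1.7151e+02 -5.5000e-01  3.5000e-01 -1.1700e+00] 28.35
```

play_rows([
  [0, 0, -0.001],
  [0, 0, -0.002],
  [0, 0, -0.002],
  [0, 0, -0.002],
], yaw=[0, 0, 0, 0])

```text
clock: 28.85
eef_pos: [554.3, 25.5, 169.5]
eef_rot: [-3.142, 0.0, 2.96]
wrist_force: [-1.1, 0.5, 0.3]
finger_gap: 29.5
finger_force: 30.0
```

play_rows([
  [0, 0, 0],
  [0, 0, 0.001],
  [0, 0, 0.002],
  [0, 0, 0.003],
  [0, 0, 0.004],
  [0, 0, 0.006],
  [0, 0, 0.008],
  [0, 0, 0.01],
], yaw=[0, 0, 0, 0, 0, 0, 0, 0], hand=0.7)

```text
clock: 29.85
eef_pos: [554.3, 25.5, 179.6]
eef_rot: [3.142, 0.0, 2.96]
wrist_force: [-0.6, 0.1, 0.5]
finger_gap: 65.7
finger_force: 0.0
```

play_rows([
  [0, 0, 0.03],
  [0, 0, 0.06],
  [0, 0, 0.092],
  [0.01, 0.03, 0.092],
  [0.02, 0.07, 0.092],
  [0.02, 0.115, 0.092],
  [0.02, 0.125, 0.092],
  [0.02, 0.125, 0.092],
  [0.02, 0.125, 0.092],
  [0.02, 0.125, 0.092],
  [0.02, 0.125, 0.092],
  [0.02, 0.125, 0.092],
], yaw=[0, 0, 0, 0, 0, 0, 0, 0, 0, 0, 0, 0], hand=1)

```text
clock: 31.35
eef_pos: [574.4, 150.2, 271.5]
eef_rot: [-3.142, 0.0, 2.959]
wrist_force: [0.0, -0.8, -0.2]
finger_gap: 94.1
finger_force: 0.0
```

Checking the needle numerically against the first wrist view, by matching the ball's patch.

```bash
python3 - <<'E'
from h import *
c=grab('wrist');save(c,'w9'); a=load('w1')
def tm(u,r,S):
    u=np.array(u);x,y=(u-r).round().astype(int); t=a['im'][y:y+2*r+1,x:x+2*r+1]
    m=cv2.matchTemplate(c['im'][y-S:y+2*r+1+S,x-S:x+2*r+1+S],t,cv2.TM_CCOEFF_NORMED)
    for k in range(3):
        _,v,_,p=cv2.minMaxLoc(m); print(np.round(v,2),u+np.array(p)-S); cv2.circle(m,p,4,-1,-1)
print('index');tm((317.6,248),12,10)
print('ball');tm((341.5,220.4),5,40)
u=np.array([.18,.983])
for th in (0,.01,.02,.05,-.02,-.05): 
    P=np.r_[np.array([581,202.6])-u*(17.6-112*np.sin(th)),88+112*np.cos(th)]
    print(th,proj(c,[P])[0])
# spindle tip & neck-blob at pan
g=cv2.cvtColor(c['im'],cv2.COLOR_BGR2GRAY)
for z in (193,): print('spindle exp',proj(c,[[556,26,z]])[0])
print(len(c['im']))
E
```

```text
index
0.89 [317.6 247. ]
0.78 [316.6 251. ]
0.75 [316.6 243. ]
ball
0.95 [319.5 220.4]
0.83 [316.5 254.4]
0.77 [316.5 241.4]
0 [319.58830019 220.63979114]
0.01 [320.98852858 220.63481103]
0.02 [322.38641331 220.62560206]
0.05 [326.56282849 220.57264784]
-0.02 [316.78209114 220.63705708]
-0.05 [312.56321227 220.60123131]
spindle exp [125.03062315 226.63483279]
420
```

```bash
python3 -c "
from h import *
print(manip.sign_off())"
```

```text
the job is handed in; nothing more can be done
None
```

I threaded the large (450 g) and then the medium (350 g) weight onto the spindle, and both look fully seated; the needle reads level to within about 0.01 rad. The small weight was left on the slate and the job is handed in, though the hand-in returned no verdict.

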